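# Dispense one sample puck and slide it into the reader's pocket

### The job

Press the dispenser's plunger all the way down once so that a single sample puck comes out, and let the plunger spring back up. Then nudge that puck along the bench, flat and without picking it up, until it sits fully home against the stop in either pocket of the puck reader's guide. Leave the other pucks in the magazine and everything else on the bench where it is.

Things in the scene. Friction and masses are not known exactly. Their poses are not given: they have to be found in the camera images.
- dispenser: Puck dispenser, fixed to the black bench, grey and beige, 120 mm long, 46 mm wide (70 over its 5 mm high foot flanges). Origin on the bench under its magazine's axis; +x is the way it ejects, +z up. The magazine is an open-topped well 46 x 46 mm, 40 mm high, its clear front wall ending at x = +23 mm with a gate at its foot; the closed housing behind it reaches x = -97 mm, 46 mm high.
- outfeed (a point): Point in front of the dispenser (its x = +65 mm, y = 0, 5 mm up) where the centre of the lowest puck ends after a full press, to about 5 mm (up to 20 mm farther after a fast press). A blade slides it there along the bench and draws back in when the plunger rises; the next puck then drops. A second press would eject a second puck.
- plunger (a joint): how far the dispenser's plunger is pressed down, m: 0 up, 0.020 fully down. Straight down, spring-loaded: about 2 N at first, 5 N at the bottom; it rises by itself when let go. It drives the blade 3.3 times as far.
- plunger_top (a point): centre of the top of the plunger's flat round black cap, 36 mm across, 82 mm above the bench when up, 62 mm when fully down; it lies at x = -60 mm, y = 0 of the dispenser.
- puck_first_center (a point): centre of the lowest puck in the magazine, the one that comes out first: a loose white plastic disc 32 mm across, 10 mm thick, lying flat on the bench (centre 5 mm high), 11 to 18 g. It slides.
- puck_second_center (a point): centre of the second puck, same shape, lying on the first; it drops to the bench after the press and must stay in the magazine
- puck_third_center (a point): centre of the third puck, same shape, on top of the second; must stay in the magazine
- reader: Compact beige puck reader, fixed, left or right of the dispenser. Origin on the bench at the centre of its low aluminium guide, H-shaped from above: 60 mm along x, 56 mm along y, 12 mm high: rails with inner faces at x = +-20 mm, and between them a stop wall with faces at y = +-6 mm. The reader's case is at x = +30 to +120 mm, 84 mm wide, up to 46 mm high, farther from the robot than the guide.
- pocket_left (a point): where a puck's centre is when fully home in the pocket that opens to the reader's +y (x = 0, y = +22 mm, 5 mm up). A pocket is 40 mm wide and 22 mm deep, the bench is its floor; a puck fully home sticks 10 mm out of its mouth
- pocket_right (a point): the same for the pocket that opens to the reader's -y (x = 0, y = -22 mm, 5 mm up)
- tube_rack: loose orange tube rack, 100 x 70 mm, 55 mm high with its blue-capped tubes; origin on the bench 40 mm from its centre. Not part of the job: leave it alone.
- jar_near: loose small white-capped jar, 32 mm wide, 40 mm high, standing beyond the dispenser's mouth; origin under its centre. Not part of the job: leave it alone.
- vial_left: loose amber vial, 28 mm wide, 50 mm high, on the robot's left; origin under its centre. Not part of the job: leave it alone.
- vial_right: loose amber vial, 28 mm wide, 50 mm high, on the robot's right; origin under its centre. Not part of the job: leave it alone.
- reagent: loose amber bottle, 70 mm wide, 150 mm high; origin under its centre. Not part of the job: leave it alone.
- tip_box: loose white box with a blue lid, 85 x 120 mm, 65 mm high; origin under its centre. Not part of the job: leave it alone.
- beaker: loose glass beaker, 66 mm wide, 75 mm high; origin under its centre. Not part of the job: leave it alone.
- wrench: loose steel wrench lying flat on the bench; origin under it. Not part of the job: leave it alone.

How it is judged:
By the outcome, as a careful person would: the job done as asked, in the order asked, and still so for the second after the job is handed in, with the robot touching nothing.
It also fails if it takes over 59 s, if anything falls off the work surface, if the arm or the gripper's body presses on something with over 40 N, if the wrist force passes 120 N, or if a joint passes its speed limit or range.

### The arm

A 7-joint arm with a two-finger parallel gripper is mounted at the origin on the work surface. World frame = base frame: x ahead of the robot, y to its left, z up, the work surface at z = 0. Lengths are in mm, angles in rad, forces in N, time in s.
With the tool pointing down it reaches from about 400 to 850 mm from the base axis. Payload 6.9 kg.
Tool frame: the origin (TCP) lies at the very end of the fingers, on their centre line; the grasp point (between the pads) lies 19 mm behind it (pinch_z is the distance from the TCP to the grasp point, in mm); z points along the fingers, y is the line along which they close (so a half turn about z gives the same grasp; the last joint's range is limited). The gripper opens to 85 mm and grips with 20 to 120 N. Pads are 22 mm wide; open, the fingers measure 114 mm over their backs; the gripper's body (76 mm by 85 mm) begins 54 mm behind the grasp point. The pads swing forward as they close: fully open they stand 13 mm farther back than shut.
Start: joints at [-1.188, 0.507, -0.238, 1.5, 0.126, 1.149, -0.155], TCP at [170.818, 601.193, 231.275] pointing down, gripper open.
Joint ranges: [-3.08, 3.08], [-0.24, 2.05], [-1.43, 1.35], [0, 2.5], [-1.52, 4.66], [0.17, 1.96], [-2.89, 2.89]. Speed limits (rad/s): [2.39, 2.39, 3.14, 3.14, 3.14, 3.14, 3.14].

### API

Orientations are given as [roll, pitch, yaw] about the fixed x, y, z axes, in that order (R = Rz(yaw) Ry(pitch) Rx(roll)).
In Python, from bench import * gives the robot as it stands.
- The arm moves only by the tool move_arm, never from a script. Its argument "motion" is one flat list of numbers, 7 for each row, row after row: the shift along the tool's x, y, z in m, then the turn, a rotation vector about the tool's x, y, z in degrees, then the closure, from -1 (fully open) to 1 (shut), so that 0 is half open. In form: [dx, dy, dz, ax, ay, az, grip, dx, dy, dz, ax, ay, az, grip, ...]. A call has 1 to 20 rows; each row is the pose to reach, as a shift and turn from the pose commanded when the call began, along the tool's axes at that moment; what a row does not reach only later rows make up. A row lasts 1/10 s, in which the tool goes at most 50 mm and 8.59 degrees, less where a joint would pass 70% of its speed; a pose out of reach is approached as far as the arm can. A call with a gripper value outside its range is refused whole. The fingers move at their own pace and stop on an object; "force" is the grip in N (left out, the last holds). Time passes only in rows, so rows that repeat a pose let the fingers close. It gives the time, the measured TCP pose, the force, the opening and the grip force at its end, in the units of the state.
- get_state(): the state, without advancing time (a new reading comes with each control period).
- get_image(name): name is "scene" or "side" or "wrist"; returns a dict with "frame" (384x512x3 uint8, blue, green, red), "mtx" (3x3 intrinsics, pixels), "D" ([k1, k2, p1, p2, k3] as OpenCV has them; the pictures are not rectified), "xyz" and "orientation" of the camera in the world; the wrist camera has in their place "hand_eye" (4x4, takes a point from camera to tool coordinates, whose origin is the TCP and whose axes are the flange's). Camera axes: x right, y up, looking along -z (the intrinsics and any distortion apply to the point x, -y, -z); pixel columns grow to the right and rows downward; lengths in mm; the calibration is good to about 2 mm. A picture is of the moment at which its call begins: read the wrist's pose just before it. There is no depth.
- sign_off(): hands the job in; it is judged then, once.
Trained networks look in the newest picture that a camera, given by its name, has taken for a name from the list of things; names that differ only in an ending like _2 or _b are one class to them, and where a whole thing is asked for, a point or a joint stands for the part that bears it (a point fixed in the world has none). Each returns a list of dicts, best first, with "confidence" (0 to 1); they miss things now and then, are a little off and sometimes report something else, mostly with a low value. They report only what shows in the picture. A call takes as long as a camera call.
- find_in(target, camera): "extent" ([centre column, centre row, width, height] in pixels, round what is visible of it).
- regions_of(target, camera): "mask" (384x512 bool, what is visible of it) and "extent" ([centre column, centre row, width, height] in pixels, round what is visible of it).
- pinpoint(target, camera): "xy" ([column, row] in pixels: a listed point, or the origin of a listed thing).
The state is a dict: "t": time; "joint_pos": joint angles; "dq": joint speeds; "joint_torque": joint torques, N m; "tcp_pos": TCP position; "tcp_rot": TCP orientation; "contact_force": force on the tool from outside, world axes, zero at the start; "torque": the same for the moment, N m; "width": opening from 0.0 (shut) to 1.0 (fully open); "grasp_force": force on a finger pad.
Only numpy, scipy, OpenCV 4.12 (cv2) and the standard library are available. Lean on these libraries where they do the work, as an engineer would, in place of code of your own. Each camera call takes 0.05 s, during which the arm holds its last target. There are 200 camera calls.

## Working session

There is one attempt and no reset: what is moved stays moved. The work goes in short steps, Python scripts to look and compute and a tool call to move; the robot and the scene stay as the last step left them, time stands still between calls to the robot, and variables do not carry over. Pictures are saved under pics/ and viewed, at most 10 in all, crops included, and the job is handed in when it is done.

Besides the shell and the picture viewer there is one more tool, called as name(argument=value, ...) on one line, values as JSON. move_arm: Moves the arm, as the interface text tells. Its arguments: {"type":"object","properties":{"motion":{"type":"array"},"force":{"type":"number"}},"required":["motion"]}

```bash
mkdir -p pics
cat > h.py <<'E'
from bench import *
import numpy as np, cv2
from scipy.spatial.transform import Rotation as R
def cam(im, st=None):
    if "hand_eye" in im:
        T=np.eye(4);T[:3,:3]=R.from_euler('xyz',st["tcp_rot"]).as_matrix();T[:3,3]=st["tcp_pos"]
        T=T@np.array(im["hand_eye"])
        return T[:3,:3],T[:3,3]
    o=np.array(im["orientation"],float)
    M=R.from_euler('xyz',o).as_matrix() if o.shape==(3,) else o
    return M,np.array(im["xyz"],float)
def pix2w(im,xy,z,st=None):
    M,c=cam(im,st)
    u=cv2.undistortPoints(np.array([[xy]],float),np.array(im["mtx"],float),np.array(im["D"],float))[0,0]
    d=M@np.array([u[0],-u[1],-1.])
    return c+d*(z-c[2])/d[2]
def w2pix(im,p,st=None):
    M,c=cam(im,st); q=M.T@(np.array(p,float)-c); q=np.array([q[0],-q[1],-q[2]])
    return cv2.projectPoints(q[None],np.zeros(3),np.zeros(3),np.array(im["mtx"],float),np.array(im["D"],float))[0][0,0]
E
python3 - <<'E'
from h import *
s=get_state();print(s)
P={'dispenser':0,'outfeed':5,'plunger_top':82,'puck_first_center':5,'puck_third_center':25,'reader':0,'pocket_left':5,'pocket_right':5,'tube_rack':0,'jar_near':0,'vial_left':0,'vial_right':0,'reagent':0,'tip_box':0,'beaker':0,'wrench':0}
fs=[]
for c in ("scene","side","wrist"):
    s=get_state();im=get_image(c);fs.append(im["frame"]);print(c,im.get("xyz"),im.get("orientation"))
    cv2.imwrite(f"pics/{c}0.png",im["frame"])
    for n,z in P.items():
        r=pinpoint(n,c)
        if r:
            print(c,n,[(np.round(q["xy"]),round(q["confidence"],2),np.round(pix2w(im,q["xy"],z,s)[:2])) for q in r[:2]])
cv2.imwrite("pics/two.png",np.hstack([cv2.resize(f,(400,300)) for f in fs[:2]]))
E
```

```text
{'t': 0.0, 'joint_pos': array([-1.18851869,  0.50833731, -0.23751709,  1.5011104 ,  0.1256923 ,
        1.14894214, -0.15485124]), 'dq': array([ 3.08701881e-05,  8.41967512e-04,  7.22522001e-04, -1.15816172e-03,
        1.79128994e-04, -1.11021731e-04,  1.85318641e-03]), 'joint_torque': array([-1.21278581e-04, -6.20586419e+01, -2.18618922e+00, -2.49652845e+01,
        1.29333980e-02,  1.19563396e-02, -2.97668987e-05]), 'tcp_pos': array([170.72615025, 600.70299839, 230.43749522]), 'tcp_rot': array([-3.13978402e+00,  3.48574957e-05,  2.86476866e+00]), 'contact_force': array([-0.20363907, -0.44603522,  0.44674866]), 'torque': array([ 0.01247167, -0.0311481 ,  0.00827569]), 'grasp_force': 0.0, 'width': 1.0055596755289533}
scene [1367.69981587  637.42786356  729.59319486] [ 1.0213829  -0.00652448  2.25924299]
scene dispenser [(array([271., 224.]), 0.73, array([521.,  21.])), (array([397., 237.]), 0.24, array([343., 342.]))]
scene outfeed [(array([259., 227.]), 0.62, array([565.,  10.])), (array([330., 228.]), 0.42, array([433., 172.]))]
scene plunger_top [(array([260., 228.]), 0.73, array
[... 1763 characters left out ...]
 16.]))]
side tube_rack [(array([292., 257.]), 0.55, array([ 571., -256.]))]
side jar_near [(array([287., 202.]), 0.51, array([704., -20.]))]
side vial_left [(array([192., 198.]), 0.63, array([409., 160.])), (array([290., 200.]), 0.49, array([718., -18.]))]
side vial_right [(array([214., 148.]), 0.52, array([617., 427.])), (array([229., 257.]), 0.51, array([ 397., -165.]))]
side reagent [(array([213., 145.]), 0.71, array([627., 452.]))]
side tip_box [(array([335., 298.]), 0.57, array([ 593., -446.]))]
side beaker [(array([318., 208.]), 0.63, array([ 781., -100.]))]
side wrench [(array([159., 173.]), 0.73, array([354., 358.])), (array([212., 173.]), 0.56, array([539., 268.]))]
wrist None None
```

Run:
```python
import cv2,numpy as np
a=cv2.imread("pics/scene0.png")[160:310,190:400];b=cv2.imread("pics/side0.png")[120:270,150:360]
cv2.imwrite("pics/crop0.png",np.vstack([cv2.resize(a,(420*1,300),interpolation=cv2.INTER_CUBIC),cv2.resize(b,(420,300),interpolation=cv2.INTER_CUBIC)]))
```

```text
(no output)
```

View pics/crop0.png

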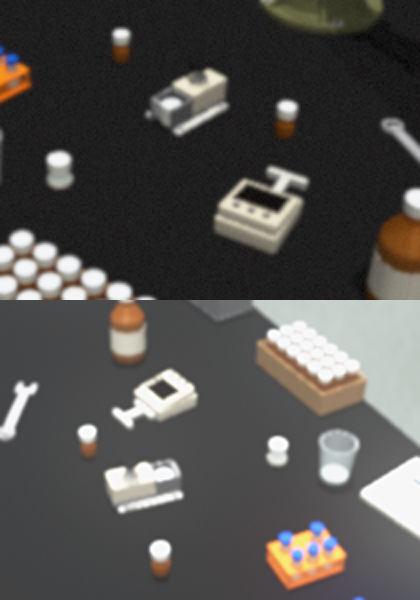

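View pics/two.png

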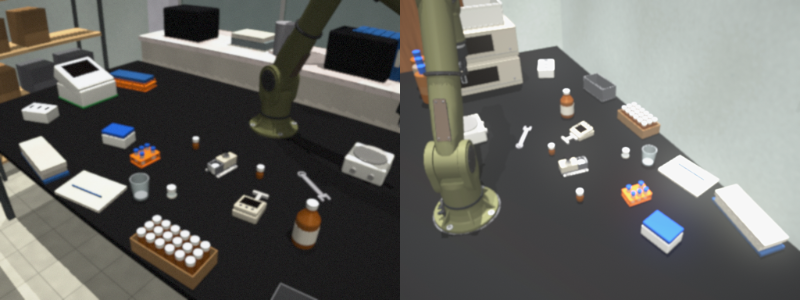

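Dispenser is the grey/beige block at scene (285,210), mouth towards +x. The reader is left of it at (328,255), with vial_left between and a little nearer at (333,220), and the jar beyond the mouth at (220,245). I'll move over the area for a wrist view.

move_arm(motion=[-0.02,-0.018,-0.015,0,0,0,-1,-0.05,-0.045,-0.03,0,0,0,-1,-0.08,-0.073,-0.05,0,0,0,-1,-0.11,-0.1,-0.07,0,0,0,-1,-0.14,-0.128,-0.09,0,0,0,-1,-0.17,-0.156,-0.1,0,0,0,-1,-0.2,-0.183,-0.11,0,0,0,0,-0.23,-0.211,-0.12,0,0,0,0,-0.26,-0.238,-0.13,0,0,0,0,-0.29,-0.266,-0.14,0,0,0,1,-0.32,-0.293,-0.15,0,0,0,1,-0.35,-0.32,-0.15,0,0,0,1,-0.38,-0.348,-0.15,0,0,0,1,-0.41,-0.375,-0.15,0,0,0,1,-0.425,-0.39,-0.15,0,0,0,1,-0.434,-0.398,-0.15,0,0,0,1,-0.434,-0.398,-0.15,0,0,0,1,-0.434,-0.398,-0.15,0,0,0,1])

```text
t: 4.35
tcp_pos: [479.0, 101.0, 381.2]
tcp_rot: [3.141, -0.001, 2.866]
contact_force: [-0.6, -0.6, 0.7]
width: -0.004
grasp_force: 0.0
```

```bash
cat > look.py <<'E'
from h import *
import sys
P={'dispenser':0,'outfeed':5,'plunger_top':82,'puck_first_center':5,'puck_second_center':15,'puck_third_center':25,'reader':0,'pocket_left':5,'pocket_right':5,'jar_near':0,'vial_left':0,'vial_right':0}
def look(tag,names=P,save=True):
    s=get_state();im=get_image("wrist")
    if save: cv2.imwrite(f"pics/{tag}.png",im["frame"])
    for n in names:
        r=pinpoint(n,"wrist")
        print(n,[(np.round(q["xy"]),round(q["confidence"],2),np.round(pix2w(im,q["xy"],P[n],s)[:2],1)) for q in r[:2]])
    return s,im
if __name__=="__main__":
    s,im=look(sys.argv[1]); print(s["t"],s["tcp_pos"],s["tcp_rot"],s["joint_pos"],s["width"]);print(im["hand_eye"],im["mtx"])
E
python3 look.py w1
```

```text
dispenser [(array([209., 158.]), 0.94, array([497.3,  10.8])), (array([ 80., 236.]), 0.55, array([ 570.1, -253.5]))]
outfeed [(array([ 81., 239.]), 0.7, array([ 574.9, -251.5]))]
plunger_top [(array([194., 128.]), 0.95, array([438.3,  22.4])), (array([212., 158.]), 0.17, array([483.2,  32.6]))]
puck_first_center []
puck_second_center []
puck_third_center [(array([210., 162.]), 0.62, array([499.7,  15.8]))]
reader [(array([349., 148.]), 0.59, array([544.6, 233.9]))]
pocket_left [(array([362., 140.]), 0.97, array([535.2, 254.1]))]
pocket_right [(array([335., 155.]), 0.67, array([548.1, 209.1]))]
jar_near []
vial_left [(array([286.,  80.]), 0.79, array([416. , 161.5]))]
vial_right [(array([ 87., 132.]), 0.58, array([ 405.8, -161.7]))]
4.35 [479.02959633 101.04852953 381.23118047] [ 3.14100853e+00 -6.70152770e-04  2.86610765e+00] [-0.29407123  0.19794539  0.04717113  1.55824557 -0.01028936  1.38591433
  1.04938558] -0.003643968946599808
[[ 6.97455265e-04  9.45940250e-01  3.24340188e-01  8.24940985e+01]
 [ 9.99999753e-01 -6.89279546e-04 -1.40093113e-04  1.76486153e-01]
 [ 9.10413425e-05  3.24340205e-01 -9.45940497e-01 -1.43304530e+02]
 [ 0.00000000e+00  0.00000000e+00  0.00000000e+00  1.00000000e+00]] [[328.84483059   0.         259.32667989]
 [  0.         328.84483059 189.39382001]
 [  0.           0.           1.        ]]
```

View pics/w1.png

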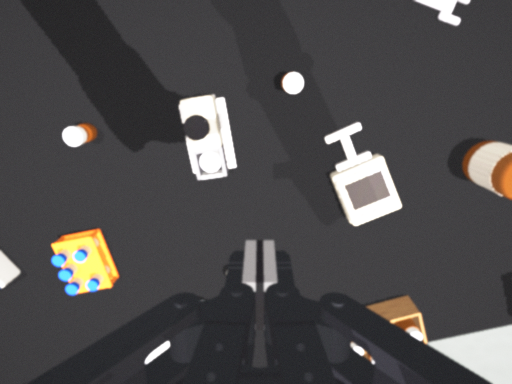

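Wrist view: black plunger cap at (196,127), magazine with pucks at (210,160), reader guide at (345,145) and vial at (292,83). Plunger to magazine measures 60.1 mm, which matches. Now I'll move above the plunger.

move_arm(motion=[0.002,-0.01,0.015,0,0,0,1,0.006,-0.03,0.04,0,0,0,1,0.01,-0.05,0.075,0,0,0,1,0.014,-0.07,0.11,0,0,0,1,0.018,-0.087,0.15,0,0,0,1,0.018,-0.087,0.19,0,0,0,1,0.018,-0.087,0.23,0,0,0,1,0.018,-0.087,0.26,0,0,0,1,0.018,-0.087,0.28,0,0,0,1,0.018,-0.087,0.289,0,0,0,1,0.018,-0.087,0.289,0,0,0,1,0.018,-0.087,0.289,0,0,0,1])

```text
t: 6.2
tcp_pos: [439.0, 21.0, 93.0]
tcp_rot: [3.141, 0.001, 2.865]
contact_force: [0.6, -0.2, 0.2]
width: -0.0
grasp_force: 0.0
```

Run:
```python
from look import *
s,im=look("w2",['plunger_top','dispenser','puck_third_center'])
print(s["tcp_pos"],s["tcp_rot"],s["contact_force"])
i2=get_image("side");print(pinpoint("plunger_top","side")[:2], w2pix(i2,[438.3,22.4,82]))
a=im["frame"];b=i2["frame"][150:250,170:303]
cv2.imwrite("pics/w2c.png",np.hstack([cv2.resize(a,(400,300)),cv2.resize(b,(400,300))]))
```

```text
plunger_top [(array([266., 244.]), 0.87, array([441. ,  24.1]))]
dispenser [(array([273., 260.]), 0.92, array([499.4,  15.6]))]
puck_third_center [(array([263., 242.]), 0.62, array([468.4,  15.6]))]
[439.03368462  20.97262678  92.9754753 ] [3.14126455e+00 9.26741504e-04 2.86465836e+00] [ 0.59822589 -0.24130723  0.22622709]
[{'xy': [213.1, 198.7], 'confidence': 0.46}] [214.52865235 198.89154297]
```

View pics/w2c.png

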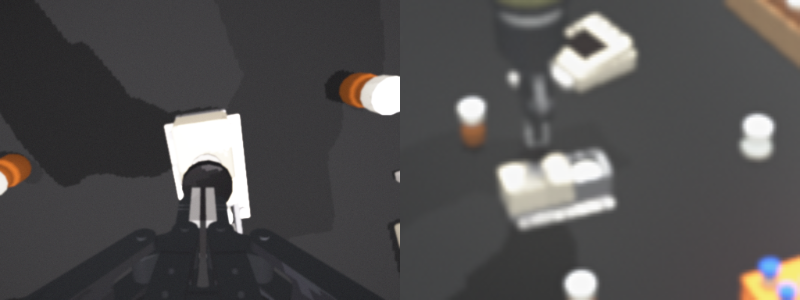

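The fingertips are over the black cap, about 3 mm off centre. I'll press slowly.

move_arm(motion=[-0.001,0.002,0.004,0,0,0,1,-0.001,0.002,0.008,0,0,0,1,-0.001,0.002,0.01,0,0,0,1,-0.001,0.002,0.0115,0,0,0,1,-0.001,0.002,0.013,0,0,0,1,-0.001,0.002,0.0145,0,0,0,1,-0.001,0.002,0.016,0,0,0,1,-0.001,0.002,0.0175,0,0,0,1,-0.001,0.002,0.019,0,0,0,1,-0.001,0.002,0.0205,0,0,0,1,-0.001,0.002,0.022,0,0,0,1,-0.001,0.002,0.0235,0,0,0,1,-0.001,0.002,0.025,0,0,0,1,-0.001,0.002,0.0265,0,0,0,1,-0.001,0.002,0.028,0,0,0,1,-0.001,0.002,0.0292,0,0,0,1,-0.001,0.002,0.0304,0,0,0,1,-0.001,0.002,0.0316,0,0,0,1,-0.001,0.002,0.0325,0,0,0,1,-0.001,0.002,0.0325,0,0,0,1])

```text
t: 8.5
tcp_pos: [440.0, 22.7, 61.6]
tcp_rot: [3.141, 0.001, 2.865]
contact_force: [-7.9, 1.7, 35.2]
width: -0.001
grasp_force: 17.8
```

Bottomed at z = 61.6 with 35 N. I'll lift off, then swing to the pushing side of the outfeed with the tool turned so that +x faces the reader pocket.

move_arm(motion=[-0.001,0.002,-0.005,0,0,0,1,-0.001,0.002,-0.015,0,0,0,1,-0.001,0.002,-0.03,0,0,0,1,-0.001,0.002,-0.055,0,0,0,1,-0.01,0,-0.085,0,0,7,1,-0.03,-0.01,-0.11,0,0,14,1,-0.055,-0.018,-0.12,0,0,21,1,-0.08,-0.027,-0.12,0,0,28,1,-0.105,-0.036,-0.12,0,0,35,0.5,-0.13,-0.044,-0.12,0,0,42,0.5,-0.145,-0.05,-0.12,0,0,49,0.5,-0.152,-0.053,-0.12,0,0,55,0.5,-0.152,-0.053,-0.12,0,0,58,0.5,-0.152,-0.053,-0.12,0,0,58,0.5,-0.152,-0.053,-0.12,0,0,58,0.5])

```text
t: 10.0
tcp_pos: [571.6, -69.9, 179.7]
tcp_rot: [-3.141, 0.0, 1.854]
contact_force: [0.1, -0.3, 0.5]
width: 0.251
grasp_force: 0.0
```

Run:
```python
from look import *
s,im=look("w3")
print(s["t"],s["tcp_pos"],s["tcp_rot"],s["contact_force"],s["width"],s["joint_pos"])
for n in("puck_first_center","reader"):
    for r in regions_of(n,"wrist")[:3]: 
        ys,xs=np.nonzero(r["mask"]);print(n,r["confidence"],r["extent"],xs.mean(),ys.mean(),pix2w(im,(xs.mean(),ys.mean()),8,s))
```

```text
dispenser []
outfeed []
plunger_top [(array([98.,  4.]), 0.74, array([437. ,  23.3]))]
puck_first_center [(array([272.,  81.]), 0.64, array([561.6,  10. ]))]
puck_second_center [(array([272.,  81.]), 0.16, array([561.1,   9.5]))]
puck_third_center [(array([206.,  54.]), 0.69, array([501.8,  14.7]))]
reader [(array([207.,  54.]), 0.27, array([498.1,  15.6]))]
pocket_left [(array([206.,  53.]), 0.25, array([497.9,  15.9])), (array([102.,   4.]), 0.22, array([403.6,  28. ]))]
pocket_right []
jar_near [(array([415., 150.]), 0.91, array([717.6, -12.5]))]
vial_left []
vial_right [(array([ 83., 201.]), 0.87, array([ 406. , -160.6])), (array([440., 237.]), 0.59, array([784.6, -93.9]))]
10.0 [571.56311722 -69.88915842 179.68812797] [-3.14123945e+00  9.94467560e-05  1.85431329e+00] [ 0.1238908  -0.32951858  0.51962594] 0.2512817268115391 [-0.15977809  0.49722603  0.36997219  1.71448239 -0.21043147  0.9694117
  0.57256828]
puck_first_center 0.69 [274.2, 83.2, 36.1, 40.1] 272.9878419452888 83.0790273556231 [562.75909942   8.27367365   8.        ]
puck_first_center 0.53 [104.2, 18.0, 55.4, 36.0] 105.40396158463385 14.79171668667467 [409.15792815  20.93962537   8.        ]
reader 0.57 [102.9, 17.7, 57.9, 35.4] 105.09881175734834 14.420262664165103 [408.87182103  21.14942054   8.        ]
```

View pics/w3.png

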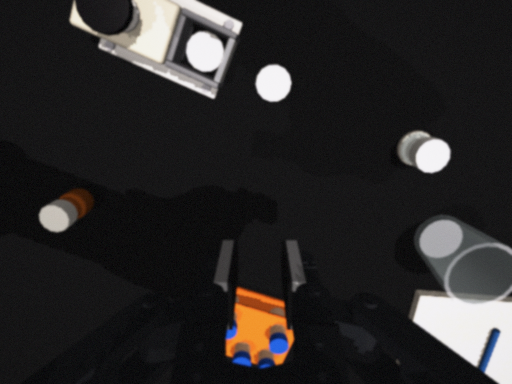

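The puck is out at (273,83), near world (562, 8.5). The second and third pucks are still in the magazine at (206,52) and the plunger is up. I'll descend behind it with the fingers as a two-point cradle.

move_arm(motion=[0.01,0.004,0.02,0,0,0,0.5,0.022,0.008,0.05,0,0,0,0.5,0.032,0.0115,0.085,0,0,0,0.5,0.036,0.0125,0.12,0,0,0,0.5,0.036,0.0125,0.145,0,0,0,0.5,0.036,0.0125,0.162,0,0,0,0.5,0.036,0.0125,0.172,0,0,0,0.5,0.036,0.0125,0.1765,0,0,0,0.5,0.036,0.0125,0.1765,0,0,0,0.5,0.036,0.0125,0.1765,0,0,0,0.5])

```text
t: 11.75
tcp_pos: [574.3, -32.0, 4.1]
tcp_rot: [3.14, 0.0, 1.852]
contact_force: [0.1, 0.1, 0.4]
width: 0.245
grasp_force: 0.0
```

```bash
cat > puck.py <<'E'
from look import *
def puck():
    s=get_state();im=get_image("wrist")
    M=R.from_euler('xyz',s["tcp_rot"]).as_matrix()
    r=regions_of("puck_first_center","wrist")[:2]
    for q in r:
        ys,xs=np.nonzero(q["mask"]);w=pix2w(im,(xs.mean(),ys.mean()),9,s)
        print("puck",round(q["confidence"],2),np.round(q["extent"]),w[:2].round(1),"tool",(M.T@(w-s["tcp_pos"])).round(1))
    print(s["t"],s["tcp_pos"],s["tcp_rot"],s["contact_force"],s["width"])
    return s,im
if __name__=="__main__":
    s,im=puck();cv2.imwrite(f"pics/{sys.argv[1]}.png",im["frame"])
E
python3 puck.py w4
```

```text
puck 0.61 [258. 172.  72.  71.] [562.6   9.2] tool [42.8  0.2 -4.9]
11.75 [574.25785062 -32.01204298   4.10054636] [3.14034485e+00 4.45498996e-04 1.85234863e+00] [0.1404731  0.07268205 0.40660071] 0.24543494543232916
```

View pics/w4.png

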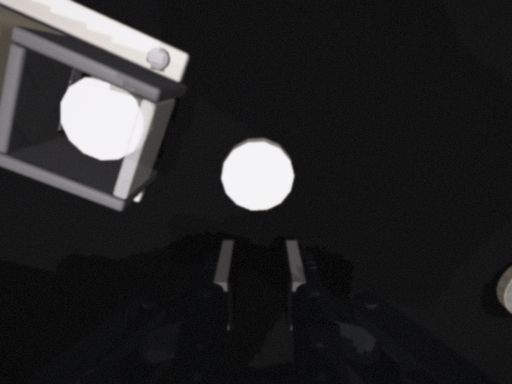

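Puck is centred in the gap at (258,175), between the fingertips at (228,240) and (293,240). I'll start the push.

move_arm(motion=[0.007,0,0,0,0,0,0.5,0.013,0,0,0,0,0,0.5,0.017,0,0,0,0,0,0.5,0.021,0,0,0,0,0,0.5,0.025,0.001,0,0,0,0,0.5,0.03,0.0025,0,0,0,0,0.5,0.036,0.0043,0,0,0,0,0.5,0.042,0.006,0,0,0,0,0.5,0.048,0.0078,0,0,0,0,0.5,0.054,0.0095,0,0,0,0,0.5,0.06,0.0113,0,0,0,0,0.5,0.066,0.013,0,0,0,0,0.5,0.072,0.0148,0,0,0,0,0.5,0.078,0.0165,0,0,0,0,0.5,0.084,0.0183,0,0,0,0,0.5,0.09,0.02,0,0,0,0,0.5,0.096,0.0218,0,0,0,0,0.5,0.101,0.0233,0,0,0,0,0.5,0.104,0.0242,0,0,0,0,0.5,0.104,0.0242,0,0,0,0,0.5])

```text
t: 13.85
tcp_pos: [568.0, 75.4, 3.3]
tcp_rot: [3.142, -0.0, 1.853]
contact_force: [0.0, 0.0, -0.0]
width: 0.251
grasp_force: 0.0
```

Run:
```python
from puck import *
s,im=puck();cv2.imwrite("pics/w5.png",im["frame"])
for n in("reader","pocket_left","pocket_right"):
    print(n,[(np.round(q["xy"]),round(q["confidence"],2),np.round(pix2w(im,q["xy"],P[n],s)[:2],1)) for q in pinpoint(n,"wrist")[:2]])
```

```text
puck 0.68 [260. 213.  70.  66.] [562.4  99.1] tool [24.3  1.2 -5.7]
13.85 [568.00210668  75.41448458   3.25692065] [ 3.14153833e+00 -2.00474329e-04  1.85323916e+00] [ 0.00773001  0.02441256 -0.03882748] 0.2511785015814606
reader []
pocket_left []
pocket_right []
```

View pics/w5.png

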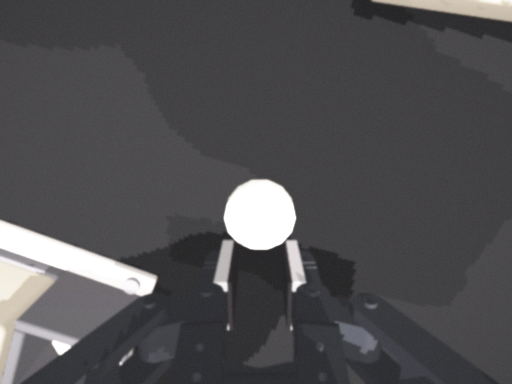

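Puck is seated between the fingers at (260,213), with the reader case edge at top right. I'll push a little farther until the guide comes into view.

move_arm(motion=[0.004,0.001,0,0,0,0,0.5,0.009,0.0026,0,0,0,0,0.5,0.015,0.0043,0,0,0,0,0.5,0.021,0.006,0,0,0,0,0.5,0.027,0.0078,0,0,0,0,0.5,0.031,0.009,0,0,0,0,0.5,0.033,0.0095,0,0,0,0,0.5,0.033,0.0095,0,0,0,0,0.5])

```text
t: 14.9
tcp_pos: [567.9, 109.5, 3.2]
tcp_rot: [-3.142, -0.0, 1.853]
contact_force: [-0.4, -0.4, -0.0]
width: 0.25
grasp_force: 0.0
```

Run:
```python
from puck import *
s,im=puck();cv2.imwrite("pics/w6.png",im["frame"])
for n in("reader","pocket_left","pocket_right"):
    print(n,[(np.round(q["xy"]),round(q["confidence"],2),np.round(pix2w(im,q["xy"],P[n],s)[:2],1)) for q in pinpoint(n,"wrist")[:2]])
```

```text
puck 0.72 [259. 215.  71.  69.] [562.3 133.2] tool [24.2  1.2 -5.8]
14.9 [567.90855808 109.54687957   3.24628268] [-3.14157433e+00 -4.22933993e-05  1.85305199e+00] [-0.35471111 -0.44495191 -0.02202978] 0.25001667125682153
reader []
pocket_left []
pocket_right []
```

View pics/w6.png

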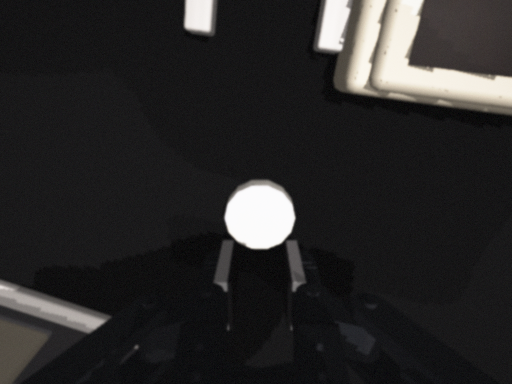

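Left rail end is at about (186–213,30), the right rail end at about (316–340,48), with the reader case to its right. I'll measure the rail corners numerically.

Run:
```python
from puck import *
f=cv2.imread("pics/w6.png");g=cv2.cvtColor(f,cv2.COLOR_BGR2GRAY).astype(int)
for r in range(0,60,4): print(r,' '.join(f"{v:3d}" for v in g[r,180:222:2]),'|',' '.join(f"{v:3d}" for v in g[r,308:350:2]))
s=get_state();im=get_image("wrist")
for p in ((187,26),(213,31),(216,0),(316,46),(340,50),(328,0),(187,0)): print(p,pix2w(im,p,12,s)[:2].round(1))
```

```text
0  23  24  65 182 232 234 235 238 239 239 239 239 239 241 241 232 174  98  72  32  23 |  23  24  22  20  21  10  27  63  85 184 240 246 245 246 246 246 245 244 241 239 177
4  17  21  69 194 232 234 236 238 240 240 239 239 239 242 243 229 159  92  63  27  20 |  22  20  21  20  18  13  41  71 110 211 245 246 245 246 246 246 245 243 241 210 136
8  19  22  76 199 232 234 236 238 241 240 240 239 239 241 242 226 150  88  63  21  20 |  20  22  21  21   9  18  61  72 147 233 246 246 247 246 246 245 244 242 241 235 207
12  23  27  78 200 233 235 237 239 240 241 240 240 241 243 241 219 133  87  57  22  23 |  26  17  21  15  12  26  69  87 189 241 246 246 246 246 247 245 243 243 244 243 228
16  21  22 102 212 235 235 236 239 241 240 239 241 242 244 240 210 125  83  45  22  18 |  22  24  20  12  13  40  70 115 217 245 246 246 246 246 246 245 244 243 244 240 169
20  23  30 124 219 234 236 237 240 241 240 240 240 242 243 240 200 111  82  38  21  27 |  21  19  14  12  17  57  75 155 235 247 247 247 247 247 246 244 243 242 243 203 106
24  20  31 137 226 235 236 238 240 241 241 241 240 242 244 238 18
[... 956 characters left out ...]
 155  89  71  73
48  20  23  20  17  20  23  22  22  21  23  22  22  17  23  19  22  21  23  25  20  21 |  11  13  25  61  76 102 150 165 177 187 206 216 223 226 232 236 232 146  75  73  72
52  22  20  22  22  21  21  22  21  20  24  21  23  20  22  18  21  21  21  21  25  26 |  14  13  11  18  26  29  37  43  51  62  61  66  75  74  73  75  81  72  72  71  75
56  23  24  22  21  21  20  22  24  21  25  20  22  19  20  20  24  20  24  24  21  22 |  18  12  13  15  22  23  16   9  16   8  15  12  10  11  19  56  72  73  74  77  78
(187, 26) [515.4 198.4]
(213, 31) [525.  199.5]
(216, 0) [523.7 209.6]
(316, 46) [563.4 205.3]
(340, 50) [572.5 206.5]
(328, 0) [562.5 220.8]
(187, 0) [513.7 206.7]
```

The rail ends give a 40.4 mm gap, which matches the expected 40, and a reader yaw of about 7.8°. That puts the right pocket at about (543.6, 208.4). I'll push to a pre-entry point on its axis while turning to its heading.

move_arm(motion=[0.003,-0.0005,0,0,0,0.6,0.5,0.007,-0.001,0,0,0,1.5,0.5,0.011,-0.0017,0,0,0,2.3,0.5,0.015,-0.0023,0,0,0,3.1,0.5,0.019,-0.0029,0,0,0,4,0.5,0.023,-0.0035,0,0,0,4.8,0.5,0.027,-0.0041,0,0,0,5.6,0.5,0.031,-0.0047,0,0,0,6.5,0.5,0.035,-0.0053,0,0,0,7.3,0.5,0.038,-0.0057,0,0,0,8,0.5,0.04,-0.006,0,0,0,8.4,0.5,0.04,-0.006,0,0,0,8.4,0.5])

```text
t: 16.4
tcp_pos: [550.9, 146.3, 3.3]
tcp_rot: [-3.142, -0.0, 1.706]
contact_force: [-0.5, -1.0, 0.4]
width: 0.247
grasp_force: 0.0
```

Run:
```python
from puck import *
s,im=puck();cv2.imwrite("pics/w7.png",im["frame"])
g=cv2.cvtColor(im["frame"],cv2.COLOR_BGR2GRAY)
for n in("reader","pocket_left","pocket_right"):
    print(n,[(np.round(q["xy"]),round(q["confidence"],2),np.round(pix2w(im,q["xy"],P[n],s)[:2],1)) for q in pinpoint(n,"wrist")[:2]])
```

```text
puck 0.68 [260. 213.  71.  71.] [548.8 170.3] tool [24.1  1.1 -5.7]
16.4 [550.94955612 146.25345137   3.25484546] [-3.14152610e+00 -6.04295889e-05  1.70605642e+00] [-0.46038848 -1.03548635  0.38937309] 0.24738197666975648
reader [(array([257.,  72.]), 0.57, array([539.6, 230.5]))]
pocket_left []
pocket_right []
```

View pics/w7.png

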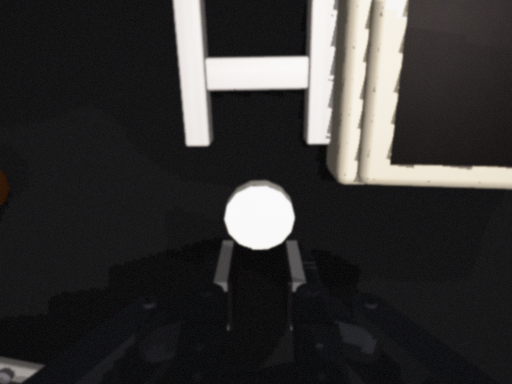

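The guide is now square to the tool: left rail end at (212,145), right at (306,143), stop face at row 90, and puck centred at (260,213). I'll push it partway between the rails, back off and shut the fingers for the final nudge, which keeps the linkage clear of the case.

move_arm(motion=[0.003,0,0,0,0,0,0.5,0.007,0,0,0,0,0,0.5,0.011,0,0,0,0,0,0.5,0.015,0,0,0,0,0,0.5,0.019,0,0,0,0,0,0.5,0.023,0,0,0,0,0,0.5,0.026,0,0,0,0,0,0.5,0.028,0,0,0,0,0,0.5,0.028,0,0,0,0,0,0.5,0.022,0,0,0,0,0,0.5,0.012,0,0,0,0,0,0.5,0.005,0,0,0,0,0,0.5,0.003,0,0,0,0,0,1,0.003,0,0,0,0,0,1,0.003,0,0,0,0,0,1,0.003,0,0,0,0,0,1])

```text
t: 18.25
tcp_pos: [550.6, 149.3, 3.2]
tcp_rot: [-3.142, -0.0, 1.706]
contact_force: [0.5, 0.7, 0.0]
width: 0.002
grasp_force: 0.0
```

Run:
```python
from puck import *
im0=cv2.imread("pics/w7.png")
s,im=puck();cv2.imwrite("pics/w8.png",im["frame"])
M=R.from_euler('xyz',s["tcp_rot"]).as_matrix()
g=cv2.cvtColor(im["frame"],cv2.COLOR_BGR2GRAY).astype(int)
print("col259 rows",[(r,g[r,300-60+19]) for r in range(40,330,6)])
print([ (c,g[150,c]) for c in range(190,330,5)])
for n in("reader","pocket_right"):
    print(n,[(np.round(q["xy"]),round(q["confidence"],2),np.round(M.T@(pix2w(im,q["xy"],P[n],s)-s["tcp_pos"]),1)) for q in pinpoint(n,"wrist")[:2]])
```

```text
puck 0.63 [260. 163.  75.  76.] [545.1 197.5] tool [48.5  1.1 -5.7]
18.25 [550.60388051 149.28019454   3.24249339] [-3.14152949e+00 -3.09207712e-04  1.70640414e+00] [0.47433992 0.71429793 0.02317478] 0.0019581639347584986
col259 rows [(40, np.int64(18)), (46, np.int64(23)), (52, np.int64(22)), (58, np.int64(20)), (64, np.int64(63)), (70, np.int64(245)), (76, np.int64(246)), (82, np.int64(244)), (88, np.int64(243)), (94, np.int64(236)), (100, np.int64(13)), (106, np.int64(21)), (112, np.int64(18)), (118, np.int64(21)), (124, np.int64(44)), (130, np.int64(246)), (136, np.int64(249)), (142, np.int64(249)), (148, np.int64(249)), (154, np.int64(249)), (160, np.int64(249)), (166, np.int64(249)), (172, np.int64(249)), (178, np.int64(249)), (184, np.int64(249)), (190, np.int64(249)), (196, np.int64(248)), (202, np.int64(19)), (208, np.int64(24)), (214, np.int64(22)), (220, np.int64(22)), (226, np.int64(21)), (232, np.int64(22)), (238, np.int64(5)), (244, np.int64(13)), (250, np.int64(15)), (256, np.int64(16)), (262, np.int64(14)), (268, np.int64(10)), (274, np.int64(10)), (280, np.int64(13))
[... 160 characters left out ...]
t64(25))]
[(190, np.int64(228)), (195, np.int64(232)), (200, np.int64(230)), (205, np.int64(231)), (210, np.int64(91)), (215, np.int64(20)), (220, np.int64(20)), (225, np.int64(176)), (230, np.int64(249)), (235, np.int64(249)), (240, np.int64(249)), (245, np.int64(249)), (250, np.int64(249)), (255, np.int64(249)), (260, np.int64(249)), (265, np.int64(249)), (270, np.int64(249)), (275, np.int64(249)), (280, np.int64(249)), (285, np.int64(248)), (290, np.int64(249)), (295, np.int64(43)), (300, np.int64(18)), (305, np.int64(37)), (310, np.int64(200)), (315, np.int64(194)), (320, np.int64(190)), (325, np.int64(182))]
reader [(array([260.,  80.]), 0.94, array([81.8,  1.6,  3.3]))]
pocket_right []
```

Puck is at 48.5 mm ahead and home is about 60 mm, so the shut tips need to travel about 33 mm. I'll nudge, then check.

move_arm(motion=[0.006,0,0,0,0,0,1,0.013,0,0,0,0,0,1,0.018,0,0,0,0,0,1,0.021,0,0,0,0,0,1,0.0235,0,0,0,0,0,1,0.0255,0,0,0,0,0,1,0.0275,0,0,0,0,0,1,0.029,0,0,0,0,0,1,0.0305,0,0,0,0,0,1,0.0315,0,0,0,0,0,1,0.0315,0,0,0,0,0,1])

```text
t: 19.55
tcp_pos: [546.4, 180.2, 3.3]
tcp_rot: [-3.142, -0.0, 1.706]
contact_force: [-0.5, 1.0, 0.3]
width: -0.002
grasp_force: 0.0
```

```bash
cat > col.py <<'E'
from puck import *
s,im=puck();cv2.imwrite(f"pics/{sys.argv[1]}.png",im["frame"])
M=R.from_euler('xyz',s["tcp_rot"]).as_matrix()
g=cv2.cvtColor(im["frame"],cv2.COLOR_BGR2GRAY).astype(int)
for c in (250,260,270):
    b=(g[:,c]>130).astype(int);e=np.nonzero(np.diff(b))[0]
    print(c,[(int(r),(M.T@(pix2w(im,(c,r+.5),z,s)-s["tcp_pos"]))[:2].round(1).tolist()) for r in e for z in (12,10)])
E
python3 col.py w9
```

```text
puck 0.56 [260. 205.  70.  70.] [543.9 208.1] tool [28.   1.2 -5.7]
19.55 [546.41255371 180.16074916   3.27753152] [-3.14157458e+00 -4.58203075e-05  1.70594984e+00] [-0.52392439  1.00259362  0.26291504] -0.00208255308361126
250 [(144, [56.8, -2.7]), (144, [56.4, -2.7]), (240, [12.5, -3.1]), (240, [11.5, -3.1])]
260 [(144, [56.8, 1.4]), (144, [56.4, 1.5]), (241, [12.0, 1.5]), (241, [10.9, 1.5])]
270 [(144, [56.8, 5.6]), (144, [56.4, 5.6]), (173, [44.4, 5.7]), (173, [43.8, 5.8]), (174, [43.9, 5.7]), (174, [43.3, 5.8]), (240, [12.5, 6.1]), (240, [11.5, 6.2])]
```

The puck is within about 1 mm of the stop, with no force yet. I'll close the rest gently until the force shows contact.

move_arm(motion=[0.0004,0,0,0,0,0,1,0.0008,0,0,0,0,0,1,0.0012,0,0,0,0,0,1,0.0012,0,0,0,0,0,1])

```text
t: 20.05
tcp_pos: [546.3, 181.3, 3.3]
tcp_rot: [3.142, 0.0, 1.706]
contact_force: [-1.4, -0.8, -0.1]
width: -0.001
grasp_force: 0.0
```

move_arm(motion=[0.0004,0,0,0,0,0,1,0.0008,0,0,0,0,0,1,0.0012,0,0,0,0,0,1,0.0012,0,0,0,0,0,1])

```text
t: 20.45
tcp_pos: [546.2, 182.0, 3.3]
tcp_rot: [3.142, 0.001, 1.706]
contact_force: [-0.0, -1.9, -0.4]
width: -0.004
grasp_force: 0.8
```

move_arm(motion=[0.0004,0,0,0,0,0,1,0.0007,0,0,0,0,0,1,0.001,0,0,0,0,0,1,0.001,0,0,0,0,0,1])

```text
t: 20.85
tcp_pos: [546.2, 182.3, 3.3]
tcp_rot: [3.142, 0.001, 1.705]
contact_force: [0.2, -5.3, 0.6]
width: 0.002
grasp_force: 2.7
```

```bash
python3 col.py w10
```

```text
puck 0.83 [259. 208.  69.  60.] [543.7 209.2] tool [27.   1.2 -5.7]
20.85 [546.1561681  182.27722059   3.28862223] [3.14154385e+00 1.27660867e-03 1.70492716e+00] [ 0.1594259  -5.26189615  0.57542568] 0.002234484877331452
250 [(150, [54.3, -2.7]), (150, [53.9, -2.8]), (241, [12.0, -3.1]), (241, [10.9, -3.1])]
260 [(149, [54.7, 1.5]), (149, [54.3, 1.5]), (242, [11.5, 1.5]), (242, [10.4, 1.5])]
270 [(149, [54.7, 5.6]), (149, [54.3, 5.7]), (241, [12.0, 6.1]), (241, [11.0, 6.2])]
```

The force has built to 5 N with the puck front at the stop, so it's home. I'll back straight off, then raise and verify.

move_arm(motion=[-0.002,0,0,0,0,0,1,-0.006,0,0,0,0,0,1,-0.015,0,0,0,0,0,1,-0.027,0,0,0,0,0,1,-0.04,0,-0.005,0,0,0,1,-0.05,0,-0.025,0,0,0,1,-0.06,0,-0.055,0,0,0,1,-0.06,0,-0.09,0,0,0,1,-0.06,0,-0.12,0,0,0,1,-0.06,0,-0.14,0,0,0,1,-0.06,0,-0.15,0,0,0,1,-0.06,0,-0.15,0,0,0,1,-0.06,0,-0.15,0,0,0,1])

```text
t: 22.25
tcp_pos: [553.5, 123.6, 152.5]
tcp_rot: [-3.14, 0.0, 1.706]
contact_force: [0.8, 0.8, 0.6]
width: 0.002
grasp_force: 0.0
```

```bash
python3 col.py w11
python3 - <<'E'
import cv2
f=cv2.imread("pics/w11.png")
cv2.imwrite("pics/w11c.png",cv2.resize(f[0:240,80:400],(800,600),interpolation=cv2.INTER_CUBIC))
E
```

```text
puck 0.88 [262.  73.  41.  42.] [543.8 208.4] tool [ 85.4   1.9 143.5]
puck 0.61 [187. 278.  35.  20.] [497.   4.] tool [-110.9  -71.9  143.6]
22.25 [553.54117332 123.60646442 152.52356962] [-3.14045317e+00  1.00331184e-05  1.70560056e+00] [0.83566269 0.79861801 0.60543198] 0.0019955317117730555
250 [(35, [113.7, -6.2]), (35, [113.9, -6.3]), (52, [101.4, -6.4]), (52, [101.5, -6.4]), (55, [99.2, -6.4]), (55, [99.3, -6.4]), (91, [71.6, -6.6]), (91, [71.5, -6.7])]
260 [(35, [113.7, 1.6]), (35, [113.9, 1.6]), (94, [69.2, 1.7]), (94, [69.1, 1.7])]
270 [(35, [113.7, 9.5]), (35, [113.9, 9.5]), (52, [101.4, 9.6]), (52, [101.5, 9.7]), (55, [99.2, 9.6]), (55, [99.3, 9.7]), (91, [71.6, 9.9]), (91, [71.5, 10.0])]
```

View pics/w11c.png

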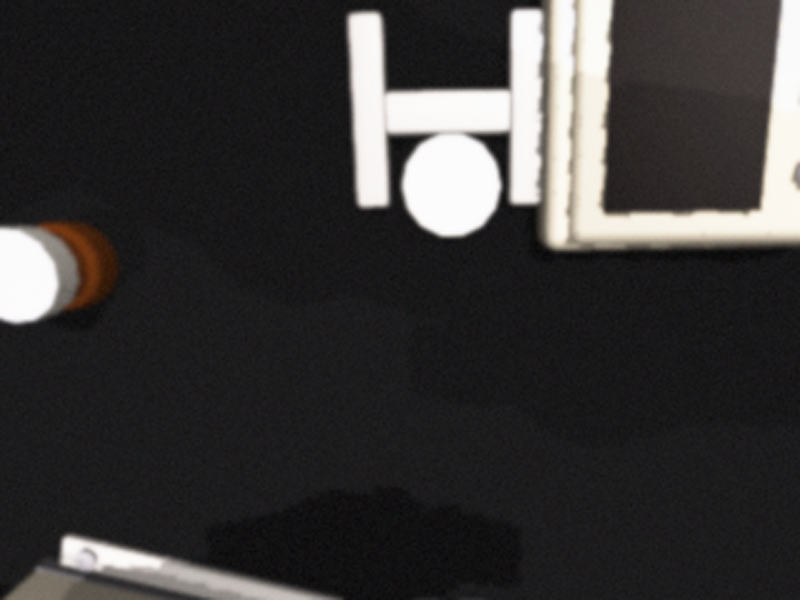

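In this crop the puck, at (451,185), touches the stop wall's face at row 133 between both rails. The vial at (40,275) stands upright. I'm handing the job in.

```bash
python3 -c "
from bench import *
print(sign_off())"
```

```text
the job is handed in; nothing more can be done
None
```

I pressed the plunger fully once, and the single puck that came out now sits home against the stop in the reader's right pocket. I handed the job in at about 22 s, with the other pucks still in the magazine and the bench items left alone; no verdict came back.

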